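Shut the spin coater's lid and press start

ROBOT

A 6-joint arm with a two-finger parallel gripper is mounted at the origin on the work surface. World frame = base frame: x ahead of the robot, y to its left, z up, the work surface at z = 0. Lengths are in m, angles in rad, forces in N, time in s.
With the tool pointing down it reaches from about 0.375 to 0.975 m from the base axis. Payload 3.8 kg.
Tool frame: the origin (TCP) lies midway between the tips of the shut fingers; the grasp point (between the pads) lies 19 mm behind it; z points along the fingers, y is the line along which they close (so a half turn about z gives the same grasp; the last joint's range is limited). The gripper opens to 85 mm and grips with 20 to 120 N. Pads are 22 mm wide; open, the fingers measure 114 mm over their backs; the gripper's body (76 mm by 85 mm) begins 54 mm behind the grasp point. The pads swing forward as they close: fully open they stand 13 mm farther back than shut.
Start: joints at [1.206, 0.264, 1.604, -0, 1.274, -0.037], TCP at [0.217, 0.639, 0.231] pointing down, gripper open.
Joint ranges: [-2.63, 2.63], [-0.94, 2.18], [0.31, 2.57], [-1.31, 4.45], [0, 2.66], [-2.55, 2.55]. Speed limits (rad/s): [2.57, 2.57, 3.14, 3.14, 3.14, 3.14].

INTERFACE

Orientations are given as a rotation vector (axis times angle).
In Python, from workcell import read_state, vision, ticket gives the robot as it stands. The module is installed in compiled form; this text tells all that it offers.
- The arm moves only by the tool jog_arm, never from a script. Its arguments are lists of equal length, an entry for each row: "turn": the turn, a rotation vector about the tool's x, y, z in rad, a list of three; "delta_pos": the shift along the tool's x, y, z in m, a list of three; "gripper": the finger opening in m, from 0 to 0.0854. In form: {"turn": [[rx, ry, rz], ...], "delta_pos": [[dx, dy, dz], ...], "gripper": [gripper, ...]}. A call has 1 to 20 rows; each row shifts and turns the commanded pose from where the row before left it, along the tool's axes as they then stand; what a row does not reach is not made up. A row lasts 1/12 s, in which the tool goes at most 41.7 mm and 7.16 degrees, less where a joint would pass 70% of its speed; a pose out of reach is approached as far as the arm can. A call with a gripper value outside its range is refused whole. The fingers move at their own pace and stop on an object; "grip_force" is the grip in N (left out, the last holds). Time passes only in rows, so rows that do not move let the fingers close. It gives the time, the measured TCP pose, the force, the opening and the grip force at its end, in the units of the state.
- read_state(): the state, without advancing time (a new reading comes with each control period).
- vision.read_camera(name): name is "scene" or "side" or "wrist"; returns the picture (480x640x3 uint8, red, green, blue); there is no depth.
- vision.calibration(name): a dict with "vfov" (degrees; the focal length in pixels is half the picture's height over the tangent of half this angle, whatever the lens; pixels are square), "cx", "cy" (the principal point, pixels), "dist" ([k1, k2, p1, p2, k3] as OpenCV has them; the pictures are not rectified), "R" (3x3) and "t" (3): a world point X has camera coordinates R X + t; the wrist camera has in their place "mount" (4x4, takes a point from camera to tool coordinates, whose origin is the TCP and whose axes are the flange's). Camera axes: x right, y down, z forward; pixel columns grow to the right and rows downward; lengths in m; the calibration is good to about 2 mm. A picture is of the moment at which its call begins: read the wrist's pose just before it. calibration takes no time and is no camera call.
- ticket.finish_job(): hands the job in; it is judged then, once.
The state is a dict: "time": time; "q": joint angles; "joint_vel": joint speeds; "joint_torque": joint torques, N m; "tool_pos": TCP position; "tcp_rot": TCP orientation; "wrist_force": force on the tool from outside, world axes, zero at the start; "torque": the same for the moment, N m; "width": opening from 0.0 (shut) to 1.0 (fully open); "grip_force": force on a finger pad.
Only numpy, scipy, OpenCV 4.12 (cv2) and the standard library are available. Lean on these libraries where they do the work, as an engineer would, in place of code of your own. Each camera call takes 0.05 s, during which the arm holds its last target. There are 200 camera calls.

TASK

With the fingertips only, gently push the spin coater's lid down at its blue spot until it is fully shut, and only then gently press the green start button all the way in and let it come back up. Leave the small red, the white and the emergency-stop buttons untouched, do not grasp or lift anything, and do not disturb the bottles and other things on the bench.

Things in the scene. Friction and masses are not known exactly. Their poses are not given: they have to be found in the camera images.
- coater: Bench-top spin coater, fixed: a white open-topped box 260 x 260 mm, 120 mm high, with a round steel bowl and a dark wafer inside. Origin at the centre of its underside; x axis points from its front to its hinge side, z up.
- lid (a joint): Angle of the coater's hinged lid, rad: 0 is shut (lid level on the box, its top 128 mm above the bench), growing as the front edge lifts; found ajar at 0.35 to 0.75. The lid is a flat plate 265 mm long from hinge to front edge, 260 mm wide, 8 mm thick: grey frame, clear window, blue push spot. Its stiff hinge lets it stay at any angle: pushing it down at the spot takes 2 to 8 N and it does not spring back.
- lid_pad (a point): Centre of the round blue push spot (44 mm across) on the upper face of the lid, 195 mm from the hinge along the lid; moves with the lid.
- lid_hinge (a point): Middle of the lid's hinge line, at the far edge of the coater, 124 mm above the bench; the line runs along the coater's y axis.
- panel: Control panel beside the coater, fixed: a grey box 100 x 300 mm, 80 mm high. Origin at the centre of its underside; y axis along its length, z up. On top, in a row along y: three small buttons 67 mm apart, whose order changes, and a large emergency stop at +105 mm.
- start_base: Aluminium collar of the green start button, 44 mm across, 12 mm high, origin at its underside centre (80 mm above the bench).
- start_top (a point): Centre of the top face of the green start button (28 mm across), 22 mm above the panel's top; moves with the button. It moves straight down 6 mm.
- start (a joint): Travel of the green start button, m: 0 is up, 0.006 fully pressed; begins to move at about 1.5 N, fully down at 5 N, springs back up when let go.
- stop_base: Aluminium collar carrying the small red stop button, same size as the start button; origin at its underside centre.
- stop (a joint): Travel of the small red stop button, m (0 up, 0.006 pressed).
- lamp_base: Aluminium collar carrying the white lamp button, same size as the start button; origin at its underside centre.
- lamp (a joint): Travel of the white lamp button, m (0 up, 0.006 pressed).
- estop_top (a point): Centre of the top of the large red emergency stop (40 mm across, in a yellow collar 56 mm across), 21 mm above the panel's top.
- estop (a joint): Travel of the emergency stop, m (0 up, 0.005 pressed).
- solvent: Loose amber bottle with a blue cap, 80 mm across, 190 mm high; origin under its centre.
- wash: Loose white bottle with a yellow cap, 60 mm across, 150 mm high; origin under its centre.
- dishes: Loose stack of clear dishes, 90 mm across, 48 mm high; origin under its centre.
- tweezers: Loose steel tweezers lying flat, 120 mm long along their x axis, 12 mm wide, 8 mm high; origin under their middle.
- jar: Loose white jar with a green lid, 64 mm across, 70 mm high; origin under its centre.
- wafer_case: Loose flat blue wafer case, 120 x 120 x 30 mm; origin under its centre.
- beaker: Loose empty glass beaker, 70 mm across, 85 mm high; origin under its centre.

How it is judged:
By the outcome, as a careful person would: the job done as asked, in the order asked, and still so for the second after the job is handed in, with the robot touching nothing.
It also fails if it takes over 48 s, if anything falls off the work surface, if the arm or the gripper's body presses on something with over 40 N, if the wrist force passes 120 N, or if a joint passes its speed limit or range.

## Working session

There is one attempt and no reset: what is moved stays moved. The work goes in short steps, Python scripts to look and compute and a tool call to move; the robot and the scene stay as the last step left them, time stands still between calls to the robot, and variables do not carry over. Pictures are saved under pics/ and viewed, at most 10 in all, crops included, and the job is handed in when it is done.

Besides the shell and the picture viewer there is one more tool, called after "Emit:" as name(argument=value, ...), one argument or row to a line, values as JSON. jog_arm: Moves the arm, as the interface text tells. Its arguments: {"type":"object","properties":{"turn":{"type":"array","items":{"type":"array","items":{"type":"number"}}},"delta_pos":{"type":"array","items":{"type":"array","items":{"type":"number"}}},"gripper":{"type":"array","items":{"type":"number"}},"grip_force":{"type":"number"}},"required":["turn","delta_pos","gripper"]}

```bash
mkdir -p pics; cat > h.py <<'E'
import numpy as np, cv2
from workcell import read_state, vision, ticket
from scipy.spatial.transform import Rotation as Ro
def cam(n):
    s=read_state(); im=vision.read_camera(n); return im,s
def K(n):
    c=vision.calibration(n); f=240/np.tan(np.radians(c['vfov'])/2)
    return c,np.array([[f,0,c['cx']],[0,f,c['cy']],[0,0,1.]]),np.array(c['dist'],float)
def ray(n,px,s=None):
    c,k,d=K(n); u=cv2.undistortPoints(np.array([[px]],float),k,d)[0,0]; v=np.array([u[0],u[1],1.])
    if n=='wrist':
        M=np.array(c['mount']); R=Ro.from_rotvec(s['tcp_rot']).as_matrix()
        return R@M[:3,3]+np.array(s['tool_pos']), R@M[:3,:3]@v
    R=np.array(c['R']); return -R.T@np.array(c['t']), R.T@v
def plane(n,px,z,s=None):
    o,v=ray(n,px,s); return o+v*(z-o[2])/v[2]
def tri(a,b):
    (o1,v1),(o2,v2)=a,b; A=np.c_[v1,-v2]; t=np.linalg.lstsq(A,o2-o1,rcond=None)[0]
    p,q=o1+v1*t[0],o2+v2*t[1]; return (p+q)/2,np.linalg.norm(p-q)
def blobs(im,lo,hi,amin=40):
    h=cv2.cvtColor(im,cv2.COLOR_RGB2HSV); m=cv2.inRange(h,np.array(lo),np.array(hi))
    n,l,st,ce=cv2.connectedComponentsWithStats(m); return [(ce[i].round(1).tolist(),st[i].tolist()) for i in range(1,n) if st[i][4]>=amin]
E
python3 - <<'E'
from h import *
print(read_state())
for n in('scene','side','wrist'):
    im,s=cam(n); cv2.imwrite(f'pics/{n}0.png',im[:,:,::-1])
    print(n,'green',blobs(im,(45,100,50),(85,255,255)),'blue',blobs(im,(95,110,60),(125,255,255)),vision.calibration(n))
E
```

```text
{'time': 0.0, 'q': array([ 1.20607713e+00,  2.64761600e-01,  1.60538873e+00, -2.23334824e-05,
        1.27369627e+00, -3.68903608e-02]), 'joint_vel': array([ 0.00042125, -0.00127496, -0.0011233 ,  0.00011865, -0.00167243,
       -0.00023708]), 'joint_torque': array([ 1.30809345e-03, -5.15080369e+01, -3.67327380e+01, -1.67660683e-04,
        1.20387267e-02,  9.65493200e-06]), 'tool_pos': array([0.2170814 , 0.63836146, 0.22994838]), 'tcp_rot': array([-0.51256904, -3.09905989,  0.00347557]), 'wrist_force': array([ 0.68154186, -0.18701846,  0.33903956]), 'torque': array([ 0.02928191,  0.01730621, -0.02206259]), 'grip_force': 0.0, 'width': 1.0021041642670363}
scene green [([280.9, 279.6], [276, 275, 11, 10, 92])] blue [([340.3, 23.1], [307, 0, 70, 76, 3071]), ([402.0, 20.4], [396, 0, 13, 47, 352]), ([292.1, 58.5], [288, 52, 10, 16, 93]), ([386.2, 72.0], [371, 57, 31, 31, 565]), ([630.1, 179.8], [612, 139, 28, 69, 988]), ([371.0, 153.8], [365, 147, 13, 15, 142]), ([324.3, 174.0], [307, 162, 34, 29, 511]), ([361.1, 209.1], [356, 201, 13, 16, 123]), ([108.3, 287.7], [101, 281, 16, 15, 174])]
[... 870 characters left out ...]
79758,  0.70794362, -0.63123302]]), 't': array([-0.51006385,  0.22376197,  1.70558376])}
wrist green [([229.5, 409.4], [216, 403, 33, 16, 290])] blue [([57.3, 341.5], [0, 311, 114, 70, 4958])] {'vfov': 68.45229552050756, 'cx': 317.57749965694694, 'cy': 238.82237285235047, 'dist': array([0.00244292, 0.        , 0.        , 0.        , 0.        ]), 'mount': array([[ 8.36712014e-05, -9.62031038e-01, -2.72940058e-01,
         6.97891017e-02],
       [ 9.99999983e-01,  3.55025217e-05,  1.81419585e-04,
         4.11293289e-04],
       [-1.64841212e-04, -2.72940069e-01,  9.62031024e-01,
        -1.42651131e-01],
       [ 0.00000000e+00,  0.00000000e+00,  0.00000000e+00,
         1.00000000e+00]])}
```

View pics/scene0.png

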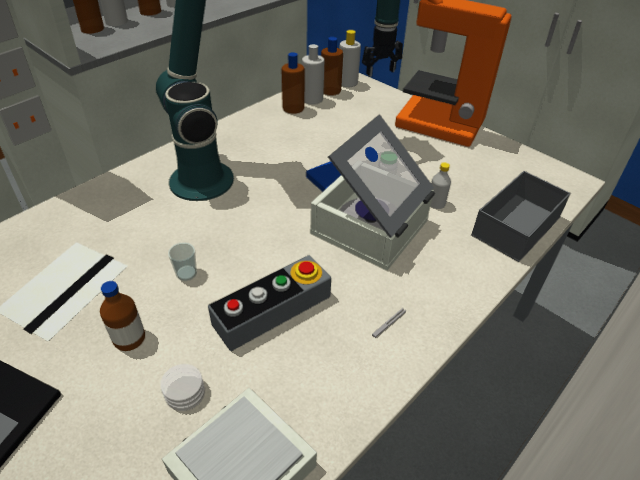

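View pics/side0.png

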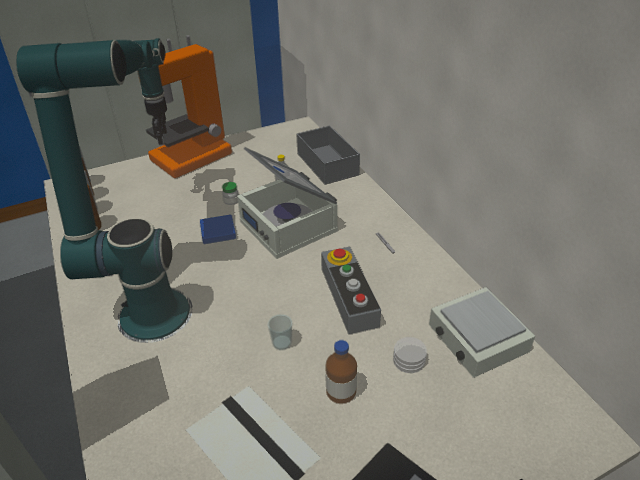

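```bash
python3 - <<'E'
from h import *
print('pad',tri(ray('scene',(324.3,174)),ray('side',(216.7,226.6))))
print('grn',tri(ray('scene',(280.9,279.6)),ray('side',(229.5,185.7))),plane('scene',(280.9,279.6),.102),plane('side',(229.5,185.7),.102))
print('jar?',tri(ray('scene',(108.3,287.7)),ray('side',(341,345.9))))
E
```

```text
pad (array([0.29547939, 0.28415289, 0.0351863 ]), np.float64(0.0032729725378279687))
grn (array([ 0.42481045, -0.01202532,  0.16815659]), np.float64(0.42305237060091033)) [ 0.57975991 -0.17471306  0.102     ] [0.39507207 0.41896382 0.102     ]
jar? (array([ 0.38838935, -0.50966342,  0.1854975 ]), np.float64(0.0016606372117693854))
```

The scene view shows the blue spot at about (371,154) on the raised lid, whose hinge runs near (390,230)-(432,190). The green button is at (281,280) and the E-stop at (306,269). In the side view the green is at about (347,270), the E-stop at (340,254), and the lid is nearly edge-on.

```bash
python3 - <<'E'
from h import *
a=cv2.imread('pics/scene0.png')[105:275,300:450]; b=cv2.imread('pics/side0.png')[135:305,230:380]
c=np.hstack([cv2.resize(a,None,fx=2.66,fy=3.5,interpolation=2),cv2.resize(b,None,fx=2.66,fy=3.5,interpolation=2)]); print(c.shape); cv2.imwrite('pics/c.png',c[:600,:800])
for n in('scene','side'):
    im=cv2.imread(f'pics/{n}0.png')[:,:,::-1].copy(); print(n,blobs(im,(45,80,40),(85,255,255),15),'red',blobs(im,(0,170,90),(6,255,255),30),'yel',blobs(im,(20,170,120),(32,255,255),20))
print('grn',plane('scene',(280.9,279.6),.102),plane('side',(347,270.5),.102))
print('est',tri(ray('scene',(306,269)),ray('side',(340,254))))
E
```

```text
(595, 798, 3)
scene [([280.9, 279.7], [276, 275, 11, 11, 97])] red [([306.0, 267.5], [299, 262, 15, 12, 148]), ([232.6, 303.9], [228, 299, 11, 11, 92])] yel [([350.5, 31.5], [347, 30, 8, 4, 26]), ([444.7, 165.4], [441, 163, 8, 6, 40]), ([305.7, 273.8], [291, 262, 31, 22, 348])]
side [([229.0, 186.8], [223, 182, 13, 11, 115]), ([346.4, 267.6], [342, 264, 9, 8, 48])] red [([339.2, 252.1], [334, 249, 11, 7, 64]), ([360.2, 296.8], [357, 294, 8, 7, 42])] yel [([338.8, 258.3], [328, 250, 24, 15, 177])]
grn [ 0.57975991 -0.17471306  0.102     ] [ 0.57036542 -0.19311814  0.102     ]
est (array([ 0.59202214, -0.10130492,  0.09128974]), np.float64(0.0033571717273604786))
```

View pics/c.png

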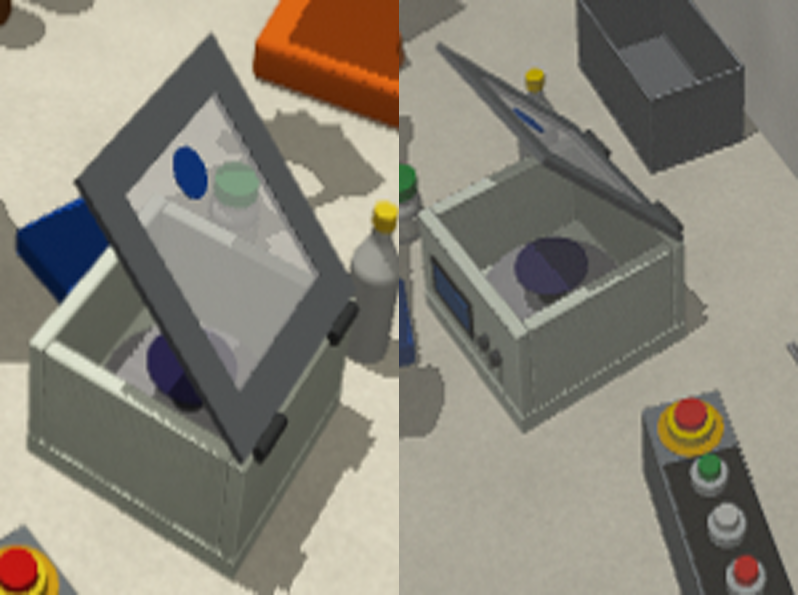

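The crop shows the blue spot at about (371,154) in scene and (279,169) in side. The coater corners are clear in both, and the bottle stands close behind the hinge.

```bash
python3 - <<'E'
from h import *
for k,a,b in [('pad',(371,153.8),(278.9,169.3)),('FR',(313.2,203),(277.4,229.3)),('HR',(390.2,236.4),(336.8,202.1)),('grn',(280.9,279.7),(346.4,267.6)),('est',(306,267.5),(339.2,252.1)),('red',(232.6,303.9),(360.2,296.8))]:
    print(k,tri(ray('scene',a),ray('side',b)),plane('scene',a,.101),plane('side',b,.101))
print('FL',plane('side',(239.8,194.4),.12))
print('HR',plane('side',(336.8,202.1),.124),plane('scene',(390.2,236.4),.124))
print(Ro.from_rotvec(read_state()['tcp_rot']).as_matrix().round(3))
E
```

```text
pad (array([0.52203499, 0.215856  , 0.25156717]), np.float64(0.0043058169533630505)) [0.38729296 0.40269663 0.101     ] [0.60319791 0.44227818 0.101     ]
FR (array([0.44893471, 0.07082375, 0.12149521]), np.float64(0.003555952796483058)) [0.43038923 0.09121208 0.101     ] [0.45722468 0.09312545 0.101     ]
HR (array([0.68787017, 0.11151749, 0.12748668]), np.float64(0.0017614015443017106)) [0.67211437 0.13737375 0.101     ] [0.70438163 0.14368901 0.101     ]
grn (array([ 0.57754025, -0.17357408,  0.09690428]), np.float64(0.002989043311584621)) [ 0.57932242 -0.17434151  0.101     ] [ 0.57530508 -0.17962357  0.101     ]
est (array([ 0.59095099, -0.09952519,  0.09663938]), np.float64(0.0004063697402151713)) [ 0.59369444 -0.10222176  0.101     ] [ 0.58861423 -0.10438572  0.101     ]
red (array([ 0.55426638, -0.30568849,  0.09857575]), np.float64(0.0023053257202716353)) [ 0.55520682 -0.30558919  0.101     ] [ 0.55305487 -0.30925571  0.101     ]
FL [0.40423334 0.32034305 0.12      ]
HR [0.68983432 0.11454245 0.124     ] [0.68533638 0.11594527 0.124     ]
[[-0.947  0.322 -0.001]
 [ 0.322  0.947 -0.002]
 [ 0.    -0.002 -1.   ]]
```

Emit:
jog_arm(
  turn=[
    [0, 0, 0],
    [0, 0, 0],
    [0, 0, 0],
    [0, 0, 0],
    [0, 0, 0],
    [0, 0, 0],
    [0, 0, -0.1],
    [0, 0, -0.1],
    [0, 0, -0.1],
    [0, 0, -0.1],
    [0, 0, -0.1],
    [0, 0, 0],
    [0, 0, 0],
  ],
  delta_pos=[
    [0, 0, -0.03],
    [0, 0, -0.03],
    [0, 0, -0.03],
    [0, 0, -0.03],
    [0, 0, -0.03],
    [0, 0, -0.02],
    [0, 0, 0],
    [0, 0, 0],
    [0, 0, 0],
    [0, 0, 0],
    [0, 0, 0],
    [0, 0, 0],
    [0, 0, 0],
  ],
  gripper=[0, 0, 0, 0, 0, 0, 0, 0, 0, 0, 0, 0, 0],
)

```text
time: 1.23
tool_pos: [0.2173, 0.6389, 0.4008]
tcp_rot: [0.266, -3.13, 0.001]
wrist_force: [0.2, -0.3, 1.1]
width: 0.001
grip_force: 0.0
```

```bash
cat >> h.py <<'E'
def to(p):
    s=read_state(); R=Ro.from_rotvec(s['tcp_rot']).as_matrix(); return (R.T@(np.array(p)-s['tool_pos'])).round(4)
def show():
    s=read_state(); print(round(s['time'],2),s['tool_pos'].round(4),'F',s['wrist_force'].round(1),'w',round(s['width'],2),'q',s['q'].round(2)); print(Ro.from_rotvec(s['tcp_rot']).as_matrix().round(3))
E
python3 -c "
from h import *
show(); print(to((.522,.216,.40)))"
```

```text
1.23 [0.2173 0.6389 0.4008] F [ 0.2 -0.3  1.1] w 0.0 q [ 1.21  0.21  1.36  0.    1.57 -0.53]
[[-0.986 -0.169 -0.   ]
 [-0.169  0.986 -0.001]
 [ 0.    -0.001 -1.   ]]
[-0.229  -0.4683  0.001 ]
```

Emit:
jog_arm(
  turn=[
    [0, 0, 0],
    [0, 0, 0],
    [0, 0, 0],
    [0, 0, 0],
    [0, 0, 0],
    [0, 0, 0],
    [0, 0, 0],
    [0, 0, 0],
    [0, 0, 0],
    [0, 0, 0],
    [0, 0, 0],
    [0, 0, 0],
    [0, 0, 0],
    [0, 0, 0],
    [0, 0, 0],
    [0, 0, 0],
  ],
  delta_pos=[
    [-0.015, -0.03, 0],
    [-0.015, -0.03, 0],
    [-0.015, -0.03, 0],
    [-0.015, -0.03, 0],
    [-0.015, -0.03, 0],
    [-0.015, -0.03, 0],
    [-0.015, -0.03, 0],
    [-0.015, -0.03, 0],
    [-0.015, -0.03, 0],
    [-0.015, -0.03, 0],
    [-0.015, -0.03, 0],
    [-0.015, -0.03, 0],
    [-0.015, -0.03, 0],
    [-0.015, -0.03, 0],
    [-0.01, -0.03, 0],
    [0, 0, 0],
  ],
  gripper=[0, 0, 0, 0, 0, 0, 0, 0, 0, 0, 0, 0, 0, 0, 0, 0],
)

```text
time: 2.57
tool_pos: [0.5135, 0.2287, 0.4009]
tcp_rot: [-0.258, 3.13, -0.005]
wrist_force: [0.6, -0.2, -0.7]
width: 0.002
grip_force: 0.0
```

```bash
python3 -c "
from h import *
show()
im,s=cam('wrist'); cv2.imwrite('pics/w1.png',im[:,:,::-1])
b=blobs(im,(95,110,60),(125,255,255),200); print(b)
for x in b: print(plane('wrist',x[0],.252,s))
print(blobs(im,(45,80,40),(85,255,255),100))
"
```

```text
2.57 [0.5135 0.2287 0.4009] F [ 0.6 -0.2 -0.7] w 0.0 q [ 0.38 -0.01  1.6  -0.    1.55 -1.36]
[[-0.987 -0.164  0.001]
 [-0.164  0.987 -0.003]
 [-0.    -0.003 -1.   ]]
[([403.3, 41.9], [347, 0, 115, 98, 7879]), ([304.4, 228.8], [280, 215, 50, 29, 1134])]
[0.36664299 0.26889314 0.252     ]
[0.51969061 0.21855889 0.252     ]
[([518.7, 141.0], [495, 120, 48, 43, 1592]), ([4.2, 193.3], [0, 183, 11, 20, 172])]
```

View pics/w1.png

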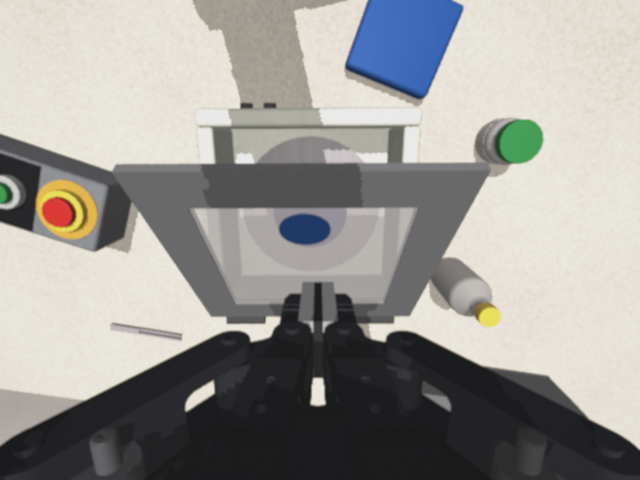

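The wrist view shows the blue spot at (304,229). The lid edges are square to the tool, and green sits at the left edge. The spot comes out at about (0.521,0.217,0.252). I'll tilt the tool next, then close in.

Emit:
jog_arm(
  turn=[
    [0, 0.1, 0],
    [0, 0.1, 0],
    [0, 0.1, 0],
    [0, 0.1, 0],
    [0, 0, 0],
  ],
  delta_pos=[
    [0, 0, 0],
    [0, 0, 0],
    [0, 0, 0],
    [0, 0, 0],
    [0, 0, 0],
  ],
  gripper=[0, 0, 0, 0, 0],
)

```text
time: 3.03
tool_pos: [0.5125, 0.2345, 0.3964]
tcp_rot: [0.233, -2.723, 0.051]
wrist_force: [1.0, -0.2, -1.9]
width: 0.005
grip_force: 0.0
```

```bash
python3 -c "
from h import *
show(); print(to((.534,.219,.267)),to((.521,.217,.252)))"
```

```text
3.03 [0.5125 0.2345 0.3964] F [ 1.  -0.2 -1.9] w 0.01 q [ 0.34  0.26  1.36  0.07  1.92 -1.39]
[[-0.904 -0.17  -0.392]
 [-0.155  0.985 -0.069]
 [ 0.398 -0.002 -0.917]]
[-0.0686 -0.0187  0.1113] [-0.0625 -0.0184  0.1303]
```

Emit:
jog_arm(
  turn=[
    [0, 0, 0],
    [0, 0, 0],
    [0, 0, 0],
    [0, 0, 0],
    [0, 0, 0],
    [0, 0, 0],
    [0, 0, 0],
    [0, 0, 0],
    [0, 0, 0],
  ],
  delta_pos=[
    [-0.023, -0.006, 0],
    [-0.023, -0.006, 0],
    [-0.023, -0.006, 0],
    [0, 0, 0.025],
    [0, 0, 0.025],
    [0, 0, 0.025],
    [0, 0, 0.025],
    [0, 0, 0.01],
    [0, 0, 0],
  ],
  gripper=[0, 0, 0, 0, 0, 0, 0, 0, 0],
)

```text
time: 3.78
tool_pos: [0.5321, 0.2194, 0.2711]
tcp_rot: [0.236, -2.729, 0.05]
wrist_force: [-0.6, -0.3, -0.6]
width: -0.001
grip_force: 0.0
```

```bash
python3 -c "
from h import *
show(); print(to((.534,.219,.267)),to((.521,.217,.252)))
a,_=cam('side'); b,_=cam('wrist')
a=cv2.resize(a[120:300,220:400],(480,480)); c=np.hstack([a,b])[:,:,::-1]; c=cv2.resize(c,(800,343)); cv2.imwrite('pics/d.png',c)"
```

```text
3.78 [0.5321 0.2194 0.2711] F [-0.6 -0.3 -0.6] w -0.0 q [ 0.31  0.32  1.51  0.06  1.71 -1.43]
[[-0.906 -0.172 -0.387]
 [-0.158  0.985 -0.068]
 [ 0.393 -0.001 -0.92 ]]
[-0.0033 -0.0007  0.0031] [ 0.0029 -0.0004  0.022 ]
```

View pics/d.png

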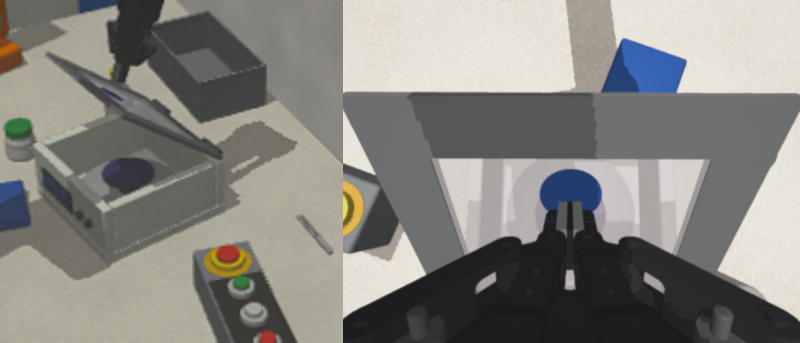

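The tips sit just above the blue spot, about 22 mm off. I'll make contact now.

Emit:
jog_arm(
  turn=[
    [0, 0, 0],
    [0, 0, 0],
    [0, 0, 0],
    [0, 0, 0],
    [0, 0, 0],
    [0, 0, 0],
  ],
  delta_pos=[
    [0.001, 0, 0.005],
    [0.001, 0, 0.005],
    [0.001, 0, 0.005],
    [0.001, 0, 0.004],
    [0.001, 0, 0.003],
    [0, 0, 0],
  ],
  gripper=[0, 0, 0, 0, 0, 0],
)

```text
time: 4.38
tool_pos: [0.5213, 0.2168, 0.2543]
tcp_rot: [0.236, -2.732, 0.048]
wrist_force: [-0.3, 0.7, 0.1]
width: 0.003
grip_force: 0.0
```

Emit:
jog_arm(
  turn=[
    [0, 0, 0],
    [0, 0, 0],
    [0, 0, 0],
  ],
  delta_pos=[
    [0.001, 0, 0.003],
    [0.001, 0, 0.003],
    [0, 0, 0],
  ],
  gripper=[0, 0, 0],
)

```text
time: 4.63
tool_pos: [0.5175, 0.2162, 0.2498]
tcp_rot: [0.236, -2.733, 0.048]
wrist_force: [1.7, -0.0, 1.0]
width: 0.001
grip_force: 0.6
```

Emit:
jog_arm(
  turn=[
    [0, -0.015, 0],
    [0, -0.015, 0],
    [0, -0.015, 0],
    [0, -0.015, 0],
    [0, -0.015, 0],
    [0, -0.015, 0],
    [0, -0.015, 0],
    [0, -0.015, 0],
    [0, 0, 0],
  ],
  delta_pos=[
    [0.0014, 0, 0.0047],
    [0.0014, 0, 0.0047],
    [0.0013, 0, 0.0047],
    [0.0013, 0, 0.0047],
    [0.0012, 0, 0.0047],
    [0.0012, 0, 0.0047],
    [0.0011, 0, 0.0048],
    [0.001, 0, 0.0048],
    [0, 0, 0],
  ],
  gripper=[0, 0, 0, 0, 0, 0, 0, 0, 0],
)

```text
time: 5.38
tool_pos: [0.4941, 0.2121, 0.2171]
tcp_rot: [0.246, -2.851, 0.035]
wrist_force: [-0.8, -0.4, 0.1]
width: -0.001
grip_force: 0.0
```

```bash
cat > arc.py <<'E'
from h import *
show(); s=read_state(); H=np.array([.667,.241,.124]); ex=np.array([.987,.164,0])/np.hypot(.987,.164)
p=s['tool_pos']-H; x,z=-p@ex,p[2]; r=np.hypot(x,z); th=np.arctan2(z,x)-np.arcsin(.004/r); z3=Ro.from_rotvec(s['tcp_rot']).as_matrix()[:,2]
print('theta',th.round(3),'r',r.round(4),'y',(p@[-ex[1],ex[0],0]).round(4),'tilt',np.arctan2(-z3@ex,-z3[2]).round(3))
E
python3 arc.py
```

```text
5.38 [0.4941 0.2121 0.2171] F [-0.8 -0.4  0.1] w -0.0 q [ 0.33  0.2   1.73  0.04  1.49 -1.42]
[[-0.946 -0.172 -0.273]
 [-0.165  0.985 -0.048]
 [ 0.277 -0.    -0.961]]
theta 0.468 r 0.1985 y -0.0001 tilt 0.281
```

Emit:
jog_arm(
  turn=[
    [0, -0.015, 0],
    [0, -0.015, 0],
    [0, -0.015, 0],
    [0, -0.015, 0],
    [0, -0.015, 0],
    [0, -0.015, 0],
    [0, -0.015, 0],
    [0, -0.015, 0],
  ],
  delta_pos=[
    [0.0008, 0, 0.0048],
    [0.0008, 0, 0.0048],
    [0.0007, 0, 0.0048],
    [0.0007, 0, 0.0048],
    [0.0006, 0, 0.0048],
    [0.0006, 0, 0.0048],
    [0.0006, 0, 0.0048],
    [0.0005, 0, 0.0048],
  ],
  gripper=[0, 0, 0, 0, 0, 0, 0, 0],
)

```text
time: 6.05
tool_pos: [0.4819, 0.21, 0.1812]
tcp_rot: [0.257, -2.972, 0.02]
wrist_force: [-0.7, 0.1, 2.2]
width: 0.001
grip_force: 0.9
```

```bash
python3 arc.py; python3 -c "
from h import *
a,_=cam('side'); b,_=cam('scene')
a=a[120:300,220:400]; b=b[90:270,280:460]; c=cv2.resize(np.hstack([a,b])[:,:,::-1],(800,400)); cv2.imwrite('pics/e.png',c)"
```

```text
6.05 [0.4819 0.21   0.1812] F [-0.7  0.1  2.2] w 0.0 q [ 0.35  0.12  1.87  0.03  1.3  -1.41]
[[-0.973 -0.171 -0.156]
 [-0.169  0.985 -0.027]
 [ 0.158 -0.    -0.987]]
theta 0.276 r 0.1962 y -0.0002 tilt 0.159
```

View pics/e.png

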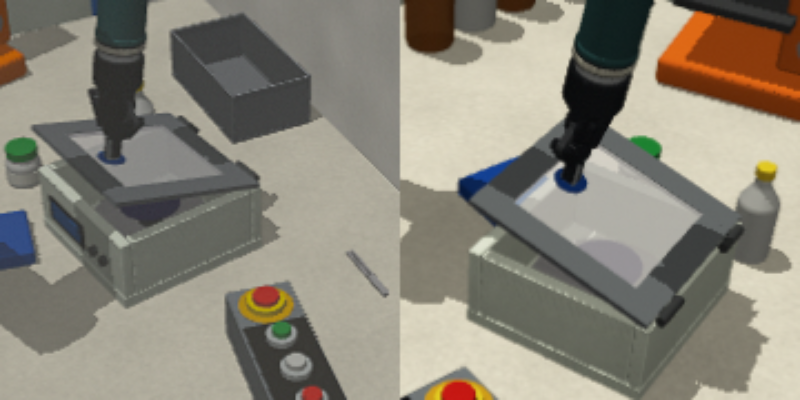

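The lid is following down with the tips on the blue spot. Continuing.

Emit:
jog_arm(
  turn=[
    [0, -0.015, 0],
    [0, -0.015, 0],
    [0, -0.015, 0],
    [0, -0.015, 0],
    [0, -0.015, 0],
    [0, -0.015, 0],
    [0, -0.015, 0],
    [0, -0.015, 0],
    [0, -0.015, 0],
    [0, 0, 0],
  ],
  delta_pos=[
    [0.0005, 0, 0.0048],
    [0.0005, 0, 0.0048],
    [0.0005, 0, 0.0048],
    [0.0004, 0, 0.0048],
    [0.0004, 0, 0.0048],
    [0.0003, 0, 0.0048],
    [0.0003, 0, 0.0048],
    [0.0002, 0, 0.0048],
    [0.0001, 0, 0.004],
    [0, 0, 0],
  ],
  gripper=[0, 0, 0, 0, 0, 0, 0, 0, 0, 0],
)

```text
time: 6.98
tool_pos: [0.4733, 0.2084, 0.1386]
tcp_rot: [0.268, -3.104, 0.004]
wrist_force: [-1.1, -0.2, -0.2]
width: -0.001
grip_force: 0.0
```

```bash
python3 arc.py
```

```text
6.98 [0.4733 0.2084 0.1386] F [-1.1 -0.2 -0.2] w -0.0 q [ 0.36  0.06  2.02  0.01  1.09 -1.38]
[[-0.985 -0.172 -0.026]
 [-0.171  0.985 -0.005]
 [ 0.027 -0.    -1.   ]]
theta 0.054 r 0.197 y -0.0004 tilt 0.027
```

Emit:
jog_arm(
  turn=[
    [0, -0.01, 0],
    [0, -0.01, 0],
    [0, 0, 0],
    [0, 0, 0],
    [0, 0, 0],
  ],
  delta_pos=[
    [0, 0, 0.003],
    [0, 0, 0.003],
    [0, 0, 0.002],
    [0, 0, 0.0015],
    [0, 0, 0],
  ],
  gripper=[0, 0, 0, 0, 0],
)

```text
time: 7.4
tool_pos: [0.4744, 0.2087, 0.1299]
tcp_rot: [0.27, -3.124, 0.001]
wrist_force: [-0.3, -0.2, 0.4]
width: 0.003
grip_force: 0.0
```

Emit:
jog_arm(
  turn=[
    [0, 0, 0],
    [0, 0, 0],
  ],
  delta_pos=[
    [0, 0, 0.001],
    [0, 0, 0],
  ],
  gripper=[0, 0],
)

```text
time: 7.57
tool_pos: [0.4748, 0.2088, 0.1293]
tcp_rot: [0.27, -3.125, 0.001]
wrist_force: [0.5, 0.8, -0.4]
width: 0.002
grip_force: 0.0
```

Emit:
jog_arm(
  turn=[
    [0, 0, 0],
    [0, 0, 0],
  ],
  delta_pos=[
    [0, 0, 0.001],
    [0, 0, 0],
  ],
  gripper=[0, 0],
)

```text
time: 7.73
tool_pos: [0.4749, 0.2088, 0.1284]
tcp_rot: [0.27, -3.125, 0.001]
wrist_force: [0.5, -0.1, -0.0]
width: -0.002
grip_force: 0.0
```

Emit:
jog_arm(
  turn=[
    [0, 0, 0],
    [0, 0, 0],
  ],
  delta_pos=[
    [0, 0, 0.001],
    [0, 0, 0],
  ],
  gripper=[0, 0],
)

```text
time: 7.9
tool_pos: [0.4748, 0.2088, 0.1275]
tcp_rot: [0.27, -3.125, 0.001]
wrist_force: [0.2, 0.0, 1.3]
width: 0.002
grip_force: 0.2
```

Emit:
jog_arm(
  turn=[
    [0, 0, 0],
    [0, 0, 0],
  ],
  delta_pos=[
    [0, 0, 0.001],
    [0, 0, 0],
  ],
  gripper=[0, 0],
)

```text
time: 8.07
tool_pos: [0.4749, 0.2088, 0.127]
tcp_rot: [0.27, -3.125, 0.001]
wrist_force: [-0.4, -0.7, 3.8]
width: -0.006
grip_force: 2.2
```

Emit:
jog_arm(
  turn=[
    [0, 0, 0],
    [0, 0, 0],
  ],
  delta_pos=[
    [0, 0, 0.001],
    [0, 0, 0],
  ],
  gripper=[0, 0],
)

```text
time: 8.23
tool_pos: [0.4749, 0.2089, 0.127]
tcp_rot: [0.27, -3.125, 0.001]
wrist_force: [-3.7, -2.6, 9.6]
width: 0.003
grip_force: 5.1
```

Emit:
jog_arm(
  turn=[
    [0, 0, 0],
    [0, 0, 0],
  ],
  delta_pos=[
    [0, 0, 0.001],
    [0, 0, 0],
  ],
  gripper=[0, 0],
)

```text
time: 8.4
tool_pos: [0.4749, 0.2089, 0.1269]
tcp_rot: [0.27, -3.125, 0.001]
wrist_force: [-6.7, -2.7, 15.6]
width: -0.0
grip_force: 7.9
```

The lid is hard on its stop: the force rises with no further travel. Now up and over to the button.

Emit:
jog_arm(
  turn=[
    [0, 0, 0],
    [0, 0, 0],
    [0, 0, 0],
    [0, 0, 0],
    [0, 0, 0],
    [0, 0, 0],
    [0, 0, 0],
    [0, 0, 0],
    [0, 0, 0],
    [0, 0, 0],
    [0, 0, 0],
    [0, 0, 0],
    [0, 0, 0],
    [0, 0, 0],
    [0, 0, 0],
    [0, 0, 0],
    [0, 0, 0],
    [0, 0, 0],
    [0, 0, 0],
    [0, 0, 0],
  ],
  delta_pos=[
    [0, 0, -0.01],
    [0, 0, -0.02],
    [0, 0, -0.03],
    [0, 0, -0.03],
    [0, 0, -0.03],
    [0, 0, 0],
    [-0.003, -0.031, 0],
    [-0.003, -0.031, 0],
    [-0.003, -0.031, 0],
    [-0.003, -0.031, 0],
    [-0.003, -0.031, 0],
    [-0.003, -0.031, 0],
    [-0.003, -0.031, 0],
    [-0.003, -0.031, 0],
    [-0.003, -0.031, 0],
    [-0.003, -0.031, 0],
    [-0.003, -0.031, 0],
    [-0.003, -0.031, 0],
    [0, -0.025, 0],
    [0, 0, 0],
  ],
  gripper=[0, 0, 0, 0, 0, 0, 0, 0, 0, 0, 0, 0, 0, 0, 0, 0, 0, 0, 0, 0],
)

```text
time: 10.07
tool_pos: [0.5792, -0.1806, 0.2434]
tcp_rot: [0.264, -3.125, 0.004]
wrist_force: [-1.0, 0.3, -0.7]
width: 0.002
grip_force: 0.0
```

```bash
python3 -c "
from h import *
show()
im,s=cam('wrist'); b=blobs(im,(45,80,40),(85,255,255),100); print(b)
for x in b: print(plane('wrist',x[0],.102,s), to(plane('wrist',x[0],.102,s)))
a,_=cam('side'); c=np.hstack([im,cv2.resize(a[120:340,220:400],(392,480))])[:,:,::-1]; cv2.imwrite('pics/f.png',cv2.resize(c,(800,372)))"
```

```text
10.07 [ 0.5792 -0.1806  0.2434] F [-1.   0.3 -0.7] w 0.0 q [-0.34  0.13  1.74 -0.    1.28 -2.08]
[[-0.986 -0.168 -0.005]
 [-0.168  0.986 -0.003]
 [ 0.006 -0.002 -1.   ]]
[([327.3, 224.2], [312, 209, 31, 31, 765])]
[ 0.57551155 -0.17264949  0.102     ] [0.0014 0.0061 0.1414]
```

View pics/f.png

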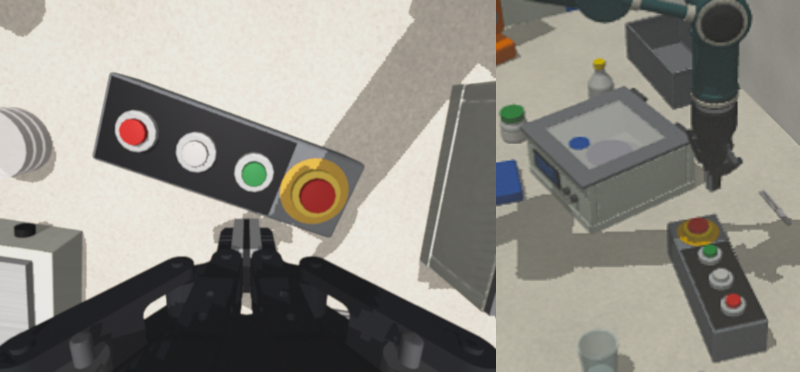

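The wrist view shows green at (327,224), and the lid looks shut in the side view. Descending to just above the button.

Emit:
jog_arm(
  turn=[
    [0, 0, 0],
    [0, 0, 0],
    [0, 0, 0],
    [0, 0, 0],
    [0, 0, 0],
    [0, 0, 0],
    [0, 0, 0],
    [0, 0, 0],
  ],
  delta_pos=[
    [0.001, 0.006, 0],
    [0, 0, 0.03],
    [0, 0, 0.03],
    [0, 0, 0.03],
    [0, 0, 0.025],
    [0, 0, 0.015],
    [0, 0, 0],
    [0, 0, 0],
  ],
  gripper=[0, 0, 0, 0, 0, 0, 0, 0],
)

```text
time: 10.83
tool_pos: [0.5751, -0.1685, 0.1135]
tcp_rot: [0.272, -3.123, -0.001]
wrist_force: [0.2, 0.0, 1.0]
width: -0.002
grip_force: 0.0
```

```bash
python3 -c "
from h import *
show(); print(to((.5765,-.173,.102)))"
```

```text
10.83 [ 0.5751 -0.1685  0.1135] F [0.2 0.  1. ] w -0.0 q [-0.33  0.23  1.88 -0.    1.04 -2.07]
[[-0.985 -0.173 -0.007]
 [-0.173  0.985  0.   ]
 [ 0.007  0.002 -1.   ]]
[-0.0007 -0.0047  0.0115]
```

Emit:
jog_arm(
  turn=[
    [0, 0, 0],
    [0, 0, 0],
    [0, 0, 0],
    [0, 0, 0],
    [0, 0, 0],
    [0, 0, 0],
    [0, 0, 0],
    [0, 0, 0],
  ],
  delta_pos=[
    [-0.001, -0.0045, 0],
    [0, 0, 0],
    [0, 0, 0.004],
    [0, 0, 0.003],
    [0, 0, 0.003],
    [0, 0, 0.002],
    [0, 0, 0.002],
    [0, 0, 0],
  ],
  gripper=[0, 0, 0, 0, 0, 0, 0, 0],
)

```text
time: 11.5
tool_pos: [0.5776, -0.1748, 0.1001]
tcp_rot: [0.269, -3.125, 0.0]
wrist_force: [-1.5, 0.6, 2.9]
width: 0.004
grip_force: 1.2
```

Emit:
jog_arm(
  turn=[
    [0, 0, 0],
    [0, 0, 0],
    [0, 0, 0],
  ],
  delta_pos=[
    [0, 0, 0.0015],
    [0, 0, 0.0015],
    [0, 0, 0],
  ],
  gripper=[0, 0, 0],
)

```text
time: 11.75
tool_pos: [0.5778, -0.1748, 0.0974]
tcp_rot: [0.27, -3.125, 0.001]
wrist_force: [-1.3, 1.0, 3.8]
width: 0.003
grip_force: 2.0
```

Emit:
jog_arm(
  turn=[
    [0, 0, 0],
    [0, 0, 0],
    [0, 0, 0],
  ],
  delta_pos=[
    [0, 0, 0.001],
    [0, 0, 0.001],
    [0, 0, 0],
  ],
  gripper=[0, 0, 0],
)

```text
time: 12.0
tool_pos: [0.5778, -0.1748, 0.096]
tcp_rot: [0.27, -3.125, 0.001]
wrist_force: [-2.0, -0.1, 6.2]
width: 0.001
grip_force: 3.6
```

Emit:
jog_arm(
  turn=[
    [0, 0, 0],
    [0, 0, 0],
  ],
  delta_pos=[
    [0, 0, 0.001],
    [0, 0, 0],
  ],
  gripper=[0, 0],
)

```text
time: 12.17
tool_pos: [0.5778, -0.1748, 0.096]
tcp_rot: [0.27, -3.125, 0.001]
wrist_force: [-5.7, 0.6, 11.5]
width: 0.002
grip_force: 5.9
```

The button is fully in at z = 0.096, with the force rising to 11.5 N and no more travel. Releasing it and moving clear.

Emit:
jog_arm(
  turn=[
    [0, 0, 0],
    [0, 0, 0],
    [0, 0, 0],
    [0, 0, 0],
    [0, 0, 0],
    [0, 0, 0],
    [0, 0, 0],
    [0, 0, 0],
    [0, 0, 0],
  ],
  delta_pos=[
    [0, 0, -0.005],
    [0, 0, -0.005],
    [0, 0, -0.01],
    [0, 0, -0.03],
    [0, 0, -0.03],
    [0, 0, -0.03],
    [0, 0, -0.03],
    [0, 0, 0],
    [0, 0, 0],
  ],
  gripper=[0, 0, 0, 0, 0, 0, 0, 0, 0],
)

```text
time: 12.92
tool_pos: [0.5802, -0.1751, 0.2375]
tcp_rot: [-0.27, 3.129, -0.004]
wrist_force: [-0.7, 0.1, -0.6]
width: -0.003
grip_force: 0.0
```

```bash
python3 -c "
from h import *
show()
im,s=cam('wrist'); a,_=cam('side'); c=np.hstack([im,cv2.resize(a[120:340,220:400],(392,480))])[:,:,::-1]; cv2.imwrite('pics/g.png',cv2.resize(c,(800,372)))"
```

```text
12.92 [ 0.5802 -0.1751  0.2375] F [-0.7  0.1 -0.6] w -0.0 q [-0.33  0.13  1.75 -0.    1.26 -2.08]
[[-0.985 -0.171  0.001]
 [-0.171  0.985 -0.003]
 [-0.    -0.003 -1.   ]]
```

View pics/g.png

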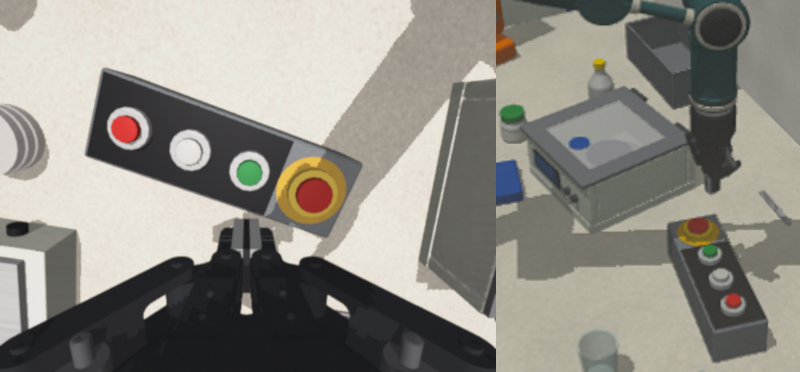

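The lid is shut, the green button is back up at about (249,173) in the composite, and nothing else has moved. Handing in.

```bash
python3 -c "
from h import *
print(ticket.finish_job())"
```

```text
the job is handed in; nothing more can be done
None
```

The lid was pushed fully shut at its blue spot, then the green start button was pressed all the way in and came back up; the job was handed in at about 13 s, with no other button touched and nothing else seen to move.

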